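# Turn an encoder test stand by hand through one revolution and store it

## Robot

A 6-joint arm with a two-finger parallel gripper is mounted at the origin on the work surface. World frame = base frame: x ahead of the robot, y to its left, z up, the work surface at z = 0. Lengths are in m, angles in rad, forces in N, time in s.
With the tool pointing down it reaches from about 0.35 to 0.975 m from the base axis. Payload 4.9 kg.
Tool frame: the origin (TCP) lies at the very end of the fingers, on their centre line; the grasp point (between the pads) lies 19 mm behind it; z points along the fingers, y is the line along which they close (so a half turn about z gives the same grasp; the last joint's range is limited). The gripper opens to 85 mm and grips with 20 to 120 N. Pads are 22 mm wide; open, the fingers measure 114 mm over their backs; the gripper's body (76 mm by 85 mm) begins 54 mm behind the grasp point. The pads swing forward as they close: fully open they stand 13 mm farther back than shut.
Start: joints at [1.011, 0.053, 1.613, -0, 1.476, -0.119], TCP at [0.267, 0.565, 0.231] pointing down, gripper open.
Joint ranges: [-3.01, 3.01], [-1.01, 2.22], [0.06, 2.58], [-1.02, 4.17], [0.09, 2.62], [-3.14, 3.14]. Speed limits (rad/s): [2.57, 2.57, 3.14, 3.14, 3.14, 3.14].

## Interface

Orientations are given as a rotation vector (axis times angle).
In Python, from station import ctrl, imaging gives the robot as it stands.
- The arm moves only by the tool play_rows, never from a script. Its argument "series" is a list of rows, each a list of 3 entries, a list of its own where there are three numbers: the opening, from 0 (shut) to 1 (fully open), then the shift along the tool's x, y, z each as a share of 0.05 m, from -1 to 1, then the turn, a rotation vector about the tool's x, y, z each as a share of 8 degrees, from -1 to 1. In form: [[grip, [dx, dy, dz], [ax, ay, az]], ...]. A call has 1 to 8 rows; each row shifts and turns the commanded pose from where the row before left it, along the tool's axes as they then stand; what a row does not reach is not made up. A row lasts 1/8 s, in which the tool goes at most 62.5 mm and 10.7 degrees, less where a joint would pass 70% of its speed; a pose out of reach is approached as far as the arm can. A call with a number of a shift or a turn outside -1 to 1 is refused whole. A call with a gripper value outside its range is refused whole. The fingers move at their own pace and stop on an object; "force" is the grip in N (left out, the last holds). Time passes only in rows, so rows that do not move let the fingers close. It gives the time, the measured TCP pose, the force, the opening and the grip force at its end, in the units of the state.
- ctrl.get_obs(): the state, without advancing time (a new reading comes with each control period).
- imaging.get_image(name): name is "scene" or "top" or "wrist"; returns a dict with "color" (420x560x3 uint8, blue, green, red), "fx", "fy", "cx", "cy" (pixels), "extrinsics" (4x4, takes a point from world to camera coordinates); the wrist camera has in their place "hand_eye" (4x4, takes a point from camera to tool coordinates, whose origin is the TCP and whose axes are the flange's). Camera axes: x right, y down, z forward; pixel columns grow to the right and rows downward; lengths in m; the calibration is good to about 2 mm. A picture is of the moment at which its call begins: read the wrist's pose just before it. There is no depth.
- ctrl.finish_job(): hands the job in; it is judged then, once.
The state is a dict: "t": time; "q": joint angles; "dq": joint speeds; "effort": joint torques, N m; "tool_pos": TCP position; "tool_rot": TCP orientation; "contact_force": force on the tool from outside, world axes, zero at the start; "wrist_torque": the same for the moment, N m; "opening": finger opening in m; "grip_force": force on a finger pad.
Only numpy, scipy, OpenCV 4.12 (cv2) and the standard library are available. Lean on these libraries where they do the work, as an engineer would, in place of code of your own. Each camera call takes 0.05 s, during which the arm holds its last target. There are 200 camera calls.

## Task

Calibrate the encoder stand: with the fingertips, gently push the hand wheel round clockwise (seen from above) by its orange upright handle through exactly one full turn, so that the handle stops where it started. When the wheel is back there, press the green button right down and let it go; leave the red button and everything else on the bench alone. Only push: grip, pinch or lift nothing.

Things in the scene. Friction and masses are not known exactly. Their poses are not given: they have to be found in the camera images.
- wheel (a joint): angle in rad of the hand wheel about its vertical axis; grows as the wheel turns clockwise seen from above. It starts anywhere from -2.5 to 2.5; one full turn adds 6.283. No detents and no stops within reach; it needs about 2 N at the handle and stays where it is left.
- hub (a point): centre of the top of the wheel's hub, on the vertical turning axis, 117 mm above the bench. The wheel is a horizontal black ring 124 mm across (ring bar 14 mm thick, top of the ring 114 mm above the bench) with three steel spokes, on top of an aluminium stand with a plywood foot (150 x 150 mm), which is fixed to the bench.
- handle: orange upright handle, a round grip 20 mm in diameter, standing on the ring where one spoke meets it, 55 mm from the axis. Origin on its own centre line inside the ring, 107 mm above the bench; the grip spans 115 to 159 mm above the bench, and its steel pin ends 2 mm higher. Its z axis is up; the grip spins freely on its pin, so only its position tells the wheel's angle.
- green (a joint): travel in m of the green button: 0 up, 0.006 fully down; a spring brings it back, about 5 N to hold it fully down.
- green_top (a point): centre of the top face of the green button (30 mm across, faces up, 52 mm above the bench) on a grey pod 70 x 70 mm that is fixed to the bench, to one side of the stand; the green and red pods swap sides at random.
- red (a joint): travel in m of the red button; leave it alone.
- red_top (a point): centre of the top face of the red button (52 mm above the bench), on a like pod on the other side of the stand.
- driver: loose yellow screwdriver, 190 mm, lying on the bench; leave alone. Origin on the bench under its middle, x along it.
- terminal: loose orange terminal block, 70 x 18 x 18 mm; leave alone. Origin at the centre of its underside.
- tape: loose roll of grey tape, 68 mm across, 19 mm high, lying flat; leave alone. Origin at the centre of its underside.
- motor: loose small steel motor standing upright, 28 mm across, 48 mm high with its shaft; leave alone. Origin at the centre of its underside.
- board: loose blue circuit board, 69 x 54 mm, 20 mm high; leave alone. Origin at the centre of its underside.
- pliers: loose blue-handled pliers, 125 mm long, lying flat; leave alone. Origin under the pivot, jaws to +x.
- controller: loose white controller box, 45 x 120 mm, 100 mm high, behind the stand; leave alone. Origin at the centre of its underside.

How it is judged:
By the outcome, as a careful person would: the job done as asked, in the order asked, and still so for the second after the job is handed in, with the robot touching nothing.
It also fails if it takes over 64 s, if anything falls off the work surface, if the arm or the gripper's body presses on something with over 40 N, if the wrist force passes 120 N, or if a joint passes its speed limit or range.

## Working session

There is one attempt and no reset: what is moved stays moved. The work goes in short steps, Python scripts to look and compute and a tool call to move; the robot and the scene stay as the last step left them, time stands still between calls to the robot, and variables do not carry over. Pictures are saved under pics/ and viewed, at most 10 in all, crops included, and the job is handed in when it is done.

Besides the shell and the picture viewer there is one more tool, called as name(argument=value, ...), one argument or row to a line, values as JSON. play_rows: Moves the arm, as the interface text tells. Shift numbers are shares of 0.05 m and turn numbers shares of 8 degrees, none past 1 either way. Its arguments: {"type":"object","properties":{"series":{"type":"array"},"force":{"type":"number"}},"required":["series"]}

```bash
mkdir -p pics; ls
cat > h.py <<'E'
import numpy as np,cv2
from scipy.spatial.transform import Rotation as R
from station import ctrl,imaging
def ray(im,u,v,z):
    E=np.array(im["extrinsics"]);Rm=E[:3,:3];c=-Rm.T@E[:3,3]
    d=Rm.T@np.array([(u-im["cx"])/im["fx"],(v-im["cy"])/im["fy"],1.])
    return c+d*(z-c[2])/d[2]
def proj(im,p):
    E=np.array(im["extrinsics"]);q=E[:3,:3]@np.array(p)+E[:3,3]
    return im["fx"]*q[0]/q[2]+im["cx"],im["fy"]*q[1]/q[2]+im["cy"]
E
python3 - <<'E'
from h import *
o=ctrl.get_obs();print({k:np.round(v,3) for k,v in o.items()})
for n in("top","scene"):
    im=imaging.get_image(n);cv2.imwrite(f"pics/{n}0.png",im["color"])
    E=np.array(im["extrinsics"]);print(n,-E[:3,:3].T@E[:3,3],im["fx"])
E
```

```text
pics
{'t': np.float64(0.0), 'q': array([ 1.011,  0.053,  1.614, -0.   ,  1.476, -0.119]), 'dq': array([-0.   , -0.   , -0.   ,  0.   ,  0.   , -0.002]), 'effort': array([ 0.0000e+00, -3.9369e+01, -3.7018e+01, -0.0000e+00,  7.0000e-03,
        0.0000e+00]), 'tool_pos': array([0.266, 0.565, 0.23 ]), 'tool_rot': array([-6.870e-01, -3.065e+00,  3.000e-03]), 'contact_force': array([ 0.649, -0.713,  0.553]), 'wrist_torque': array([ 0.033, -0.02 ,  0.021]), 'grip_force': np.float64(0.0), 'opening': np.float64(0.085)}
top [0.48318842 0.01813557 1.59480545] 457.87359494069403
scene [1.24946057 0.44731671 0.95621485] 446.4342935982312
```

View pics/top0.png

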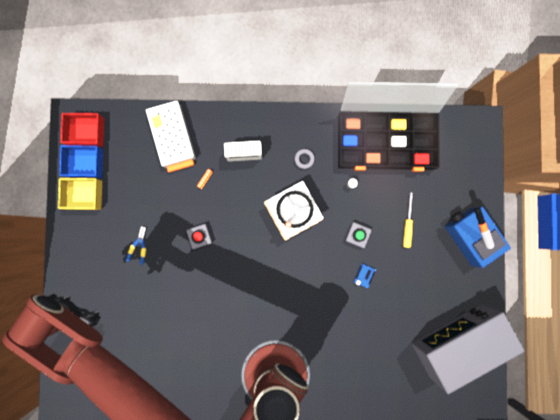

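View pics/scene0.png

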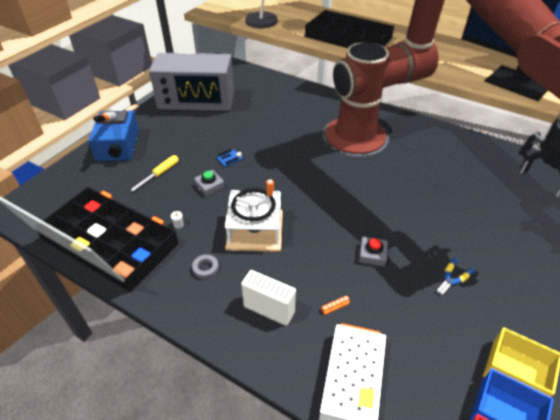

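The top view shows the wheel at about (294,209) with its handle near (289,222), the green button at (360,236) and the red at (198,236). The scene view shows the handle at (270,187), on the robot side of the wheel.

```bash
cat > meas.py <<'E'
from h import *
def blob(im,lo,hi,box,smin=110,vmin=70):
    x0,y0,x1,y1=box;c=cv2.cvtColor(im["color"],cv2.COLOR_BGR2HSV)
    m=cv2.inRange(c,(lo,smin,vmin),(hi,255,255));k=np.zeros_like(m);k[y0:y1,x0:x1]=m[y0:y1,x0:x1]
    n,l,s,ce=cv2.connectedComponentsWithStats(k)
    if n<2:return None
    i=1+np.argmax(s[1:,4]);return ce[i],s[i]
E
python3 - <<'E'
from meas import *
t=imaging.get_image("top");s=imaging.get_image("scene")
for nm,im,lo,hi,box,z in[("green",t,45,85,(335,215,385,260),.052),("green",s,45,85,(190,160,225,195),.052),("red",t,0,8,(180,220,215,255),.052),("handle",t,3,20,(262,180,325,240),.137),("handle",s,0,20,(225,165,285,225),.137)]:
    b=blob(im,lo,hi,box); print(nm,b, ray(im,*b[0],z).round(4) if b else'')
# ring: dark pixels
for n,im,box in(("top",t,(270,186,318,234)),("scene",s,(226,176,282,228))):
    x0,y0,x1,y1=box;g=im["color"].max(2)[y0:y1,x0:x1]
    m=(g<70).astype(np.uint8);k,l,st,ce=cv2.connectedComponentsWithStats(m)
    for i in range(1,k):
        if st[i,4]>40:
            c=max(cv2.findContours((l==i).astype(np.uint8),0,2)[0],key=len)
            e=cv2.fitEllipse(c);u,v=e[0][0]+x0,e[0][1]+y0
            print(n,st[i],e,(u,v),ray(im,u,v,.107).round(4))
a=cv2.resize(t["color"][180:260,255:385],None,fx=6,fy=6,interpolation=cv2.INTER_CUBIC)
cv2.imwrite("pics/crop1.png",a)
print([np.round(proj(t,p),1) for p in ([.48,.018,.0],[.6,.018,0])])
E
```

```text
green (array([359.48101266, 234.75949367]), array([355, 230,  10,  10,  79], dtype=int32)) [ 0.4818 -0.2772  0.052 ]
green (array([207.6375, 175.025 ]), array([203, 170,  11,  10,  80], dtype=int32)) [ 0.4865 -0.2723  0.052 ]
red (array([197.53571429, 236.22619048]), array([193, 231,  10,  11,  84], dtype=int32)) [0.4709 0.2676 0.052 ]
handle (array([285.25, 222.75]), array([285, 222,   2,   3,   4], dtype=int32)) [ 0.5175 -0.0236  0.137 ]
handle (array([269.38613861, 187.95049505]), array([266, 181,   9,  16, 101], dtype=int32)) [ 0.5139 -0.0308  0.137 ]
top [ 37   0  11  19 105] ((62.05892562866211, 30.414169311523438), (11.50793170928955, 85.26457214355469), 145.3013153076172) (332.0589256286621, 216.41416931152344) [ 0.5406 -0.1769  0.107 ]
top [  7   6  36  35 147] ((24.431777954101562, 22.831680297851562), (33.524356842041016, 33.645263671875), 52.590545654296875) (294.43177795410156, 208.83168029785156) [ 0.5638 -0.0539  0.107 ]
scene [ 12  11  28   9 117] ((26.03690528869629, 16.329404830932617), (10.120081901550293, 24.126428604125977), 85.03300476074219) (252.0369052886963, 192.32940483093262) [ 0.5266 -0.0797  0.107 ]
scene [  6  21  43  24 153] ((26.907827377319336, 28.562448501586914), (29.507070541381836, 40.22768020629883), 87.82568359375) (252.90782737731934, 204.5624485015869) [ 0.565  -0.0514  0.107 ]
[array([272. , 234.3]), array([272.5, 199.9])]
```

View pics/crop1.png

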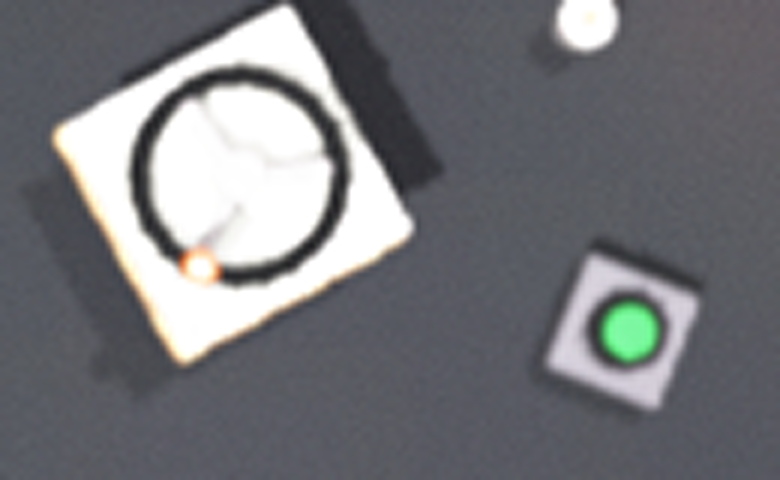

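```bash
cat > plan.py <<'E'
import json
from h import *
def down(psi):
    c,s=np.cos(psi),np.sin(psi);return np.array([[c,s,0],[s,-c,0],[0,0,-1.]])
def yaw(Rm): return np.arctan2(Rm[1,0],Rm[0,0])
def plan(way,grip=0,start=None):
    "way: (x,y,z,yaw deg unwrapped) per row; prints rows in rounded shares; simulates the rounding"
    if start is None:
        o=ctrl.get_obs();p=np.array(o["tool_pos"]);Rm=R.from_rotvec(o["tool_rot"]).as_matrix()
    else:p,Rm=start
    rows=[]
    for w in way:
        d=np.round(Rm.T@(np.array(w[:3])-p)/.05,2)
        a=np.round(np.degrees(R.from_matrix(Rm.T@down(np.radians(w[3]))).as_rotvec())/8,2)
        d+=0.;a+=0.
        assert abs(d).max()<=1 and abs(a).max()<=1,(d,a)
        rows.append([grip,d.tolist(),a.tolist()])
        p=p+Rm@d*.05;Rm=Rm@R.from_rotvec(np.radians(a*8)).as_matrix()
    for i in range(0,len(rows),8):print(json.dumps(rows[i:i+8]))
    return p,Rm
def line(a,b,n): return [np.array(a)+(np.array(b)-a)*k/n for k in range(1,n+1)]
def state():
    o=ctrl.get_obs();Rm=R.from_rotvec(o["tool_rot"]).as_matrix()
    return o["t"],np.round(o["tool_pos"],4),round(np.degrees(yaw(Rm)),2),np.round(o["contact_force"],1),np.round(o["q"],3)
E
python3 - <<'E'
from plan import *
o=ctrl.get_obs();a=[*o["tool_pos"],np.degrees(yaw(R.from_rotvec(o["tool_rot"]).as_matrix()))]
print(a);plan(line(a,[.494,-.078,.25,256],16))
E
```

```text
[np.float64(0.2664355085019648), np.float64(0.5649148170759398), np.float64(0.23048561618535476), np.float64(154.7452023725199)]
[[0, [-0.6, -0.61, -0.02], [-0.01, 0.0, -0.79]], [0, [-0.53, -0.66, -0.03], [0.0, 0.0, -0.79]], [0, [-0.45, -0.73, -0.02], [0.0, 0.0, -0.79]], [0, [-0.37, -0.76, -0.03], [0.0, 0.0, -0.79]], [0, [-0.29, -0.81, -0.02], [0.0, 0.0, -0.8]], [0, [-0.19, -0.83, -0.03], [0.0, 0.0, -0.79]], [0, [-0.1, -0.84, -0.02], [0.0, 0.0, -0.79]], [0, [-0.01, -0.86, -0.03], [0.0, 0.0, -0.79]]]
[[0, [0.09, -0.85, -0.02], [0.0, 0.0, -0.79]], [0, [0.18, -0.83, -0.02], [0.0, 0.0, -0.79]], [0, [0.27, -0.81, -0.03], [0.0, 0.0, -0.79]], [0, [0.36, -0.77, -0.02], [0.0, 0.0, -0.79]], [0, [0.44, -0.73, -0.03], [0.0, 0.0, -0.79]], [0, [0.52, -0.68, -0.02], [0.0, 0.0, -0.79]], [0, [0.59, -0.61, -0.03], [0.0, 0.0, -0.8]], [0, [0.65, -0.55, -0.02], [0.0, 0.0, -0.79]]]
```

play_rows(
  series=[
    [0,[-0.6,-0.61,-0.02],[-0.01,0.0,-0.79]],
    [0,[-0.53,-0.66,-0.03],[0.0,0.0,-0.79]],
    [0,[-0.45,-0.73,-0.02],[0.0,0.0,-0.79]],
    [0,[-0.37,-0.76,-0.03],[0.0,0.0,-0.79]],
    [0,[-0.29,-0.81,-0.02],[0.0,0.0,-0.8]],
    [0,[-0.19,-0.83,-0.03],[0.0,0.0,-0.79]],
    [0,[-0.1,-0.84,-0.02],[0.0,0.0,-0.79]],
    [0,[-0.01,-0.86,-0.03],[0.0,0.0,-0.79]],
  ],
)

```text
t: 1.2
tool_pos: [0.3807, 0.2424, 0.2409]
tool_rot: [-0.696, 3.063, 0.002]
contact_force: [0.5, -0.1, 0.2]
opening: -0.0
grip_force: 0.0
```

Run:
```python
from plan import *
print(*state())
o=ctrl.get_obs();a=[*o["tool_pos"],np.degrees(yaw(R.from_rotvec(o["tool_rot"]).as_matrix()))%360]
plan(line(a,[.494,-.078,.25,252],8))
```

```text
1.2 [0.3807 0.2424 0.2409] -154.39 [ 0.5 -0.1  0.2] [ 4.010e-01 -3.910e-01  1.988e+00  1.000e-03  1.543e+00 -1.617e+00]
[[0, [0.09, -0.84, -0.02], [0.01, 0.01, -0.72]], [0, [0.18, -0.84, -0.03], [0.0, 0.0, -0.73]], [0, [0.25, -0.81, -0.02], [0.0, 0.0, -0.72]], [0, [0.34, -0.77, -0.02], [0.0, 0.0, -0.73]], [0, [0.42, -0.74, -0.02], [0.0, 0.0, -0.72]], [0, [0.49, -0.7, -0.03], [0.0, 0.0, -0.73]], [0, [0.55, -0.64, -0.02], [0.0, 0.0, -0.72]], [0, [0.62, -0.58, -0.02], [0.0, 0.0, -0.73]]]
```

play_rows(
  series=[
    [0,[0.09,-0.84,-0.02],[0,0,-0.72]],
    [0,[0.18,-0.84,-0.03],[0.0,0.0,-0.73]],
    [0,[0.25,-0.81,-0.02],[0.0,0.0,-0.72]],
    [0,[0.34,-0.77,-0.02],[0.0,0.0,-0.73]],
    [0,[0.42,-0.74,-0.02],[0.0,0.0,-0.72]],
    [0,[0.49,-0.7,-0.03],[0.0,0.0,-0.73]],
    [0,[0.55,-0.64,-0.02],[0.0,0.0,-0.72]],
    [0,[0.62,-0.58,-0.02],[0.0,0.0,-0.73]],
  ],
)

```text
t: 2.2
tool_pos: [0.4927, -0.0783, 0.2496]
tool_rot: [-1.845, 2.541, 0.001]
contact_force: [0.5, 0.9, 0.2]
opening: -0.0002
grip_force: 0.0
```

Run:
```python
from plan import *
print(*state());o=ctrl.get_obs()
im=imaging.get_image("wrist");cv2.imwrite("pics/w1.png",im["color"])
np.savez("w1.npz",H=im["hand_eye"],p=o["tool_pos"],r=o["tool_rot"],k=[im[k] for k in("fx","fy","cx","cy")])
print(np.round(im["hand_eye"],3))
```

```text
2.2 [ 0.4927 -0.0783  0.2496] -108.04 [0.5 0.9 0.2] [-3.080e-01 -2.670e-01  1.878e+00  2.000e-03  1.530e+00 -3.135e+00]
[[-0.001 -0.964 -0.266  0.067]
 [ 1.    -0.001  0.    -0.   ]
 [-0.001 -0.266  0.964 -0.143]
 [ 0.     0.     0.     1.   ]]
```

View pics/w1.png

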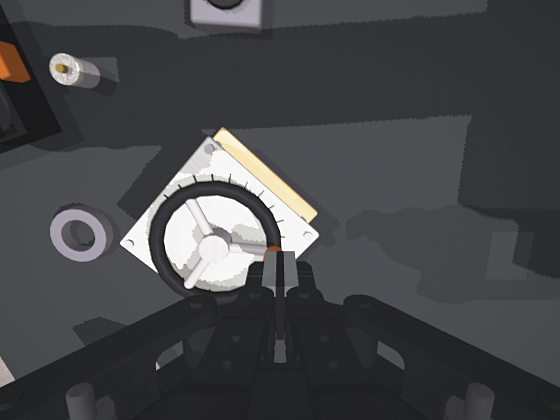

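The wrist view shows the hub at about (213,248) with its three spokes running to about (192,203), (190,284) and (265,250). The fingertip is at (280,260), partly hiding the handle, so this image works as the baseline for the start angle.

```bash
cat >> plan.py <<'E'
def wray(f,u,v,z):
    H=f["H"];Rm=R.from_rotvec(f["r"]).as_matrix();fx,fy,cx,cy=f["k"]
    d=Rm@H[:3,:3]@np.array([(u-cx)/fx,(v-cy)/fy,1]);c=f["p"]+Rm@H[:3,3]
    return c+d*(z-c[2])/d[2]
E
python3 - <<'E'
from plan import *
f=np.load("w1.npz");print(wray(f,213,248,.117).round(4))
img=cv2.imread("pics/w1.png");m=(img.max(2)<60).astype(np.uint8)
# ring outer: take white-face mask inside ring -> inner edge of ring
w=(img.min(2)>110).astype(np.uint8)[175:295,145:285]
n,l,s,c=cv2.connectedComponentsWithStats(w);print(s[s[:,4]>80])
# polar scan from hub for dark ring outer/inner radius -> points at z .107
P=[]
for a in np.radians(np.arange(160,345,5)):
    g=[img[int(round(248+r*np.sin(a))),int(round(213+r*np.cos(a)))].max() for r in range(25,90)]
    dk=[25+i for i,x in enumerate(g) if x<50 and i<55]
    if dk:
        # first dark run
        run=[dk[0]]
        for x in dk[1:]:
            if x==run[-1]+1:run.append(x)
            else:break
        P.append(wray(f,213+np.mean(run)*np.cos(a),248+np.mean(run)*np.sin(a),.107)[:2])
P=np.array(P);
from scipy.optimize import least_squares
q=least_squares(lambda q:np.hypot(*(P-q[:2]).T)-q[2],[.5645,-.0527,.055],loss='soft_l1',f_scale=.001);print(q.x.round(4),len(P))
hand=wray(f,272,248,.15);print("orange",hand.round(4))
for u,v in((192,203),(190,284),(265,250)):
    x=wray(f,u,v,.107)-[*q.x[:2],0];print(np.degrees(np.arctan2(x[1],x[0])),np.hypot(*x[:2]))
E
```

```text
[ 0.563  -0.0566  0.117 ]
[[   0    0  140  120 6664]
 [   0    0   50   98  895]
 [  49    0   18    7  106]
 [  68    0   72   77 1598]
 [  19   20  103   96 7459]]
[ 0.5639 -0.0556  0.049 ] 37
orange [ 0.5078 -0.0524  0.15  ]
-83.83493312177954 0.04425858640697331
38.96239239943286 0.04749451440939291
156.02700352281767 0.04695526702037002
```

```bash
cat >> plan.py <<'E'
HUB=np.array([.564,-.0545]);TH0=157.
def pose(prog,D=.022,z=.127):
    th=np.radians(TH0-prog);y=246-343*prog/360;n=np.radians(y-180)
    p=HUB+.055*np.array([np.cos(th),np.sin(th)])-D*np.array([np.cos(n),np.sin(n)])
    return np.array([*p,z,y])
E
python3 - <<'E'
from plan import *
t,p,y,*_=state();a=np.array([*p,y%360])
b=pose(0,.048,.25);c=pose(0,.048,.127)
print(a,b,c)
plan([b]+line(b,c,4)+line(c,pose(0,.026),3))
E
```

```text
[ 4.9370e-01 -8.2300e-02  2.4960e-01  2.5134e+02] [ 4.93848874e-01 -7.68599699e-02  2.50000000e-01  2.46000000e+02] [ 4.93848874e-01 -7.68599699e-02  1.27000000e-01  2.46000000e+02]
[[0, [-0.1, 0.03, -0.01], [-0.01, -0.01, 0.67]], [0, [0.0, 0.0, 0.62], [0.0, 0.0, 0.0]], [0, [0.0, 0.0, 0.61], [0.0, 0.0, 0.0]], [0, [0.0, 0.0, 0.62], [0.0, 0.0, 0.0]], [0, [0.0, 0.0, 0.61], [0.0, 0.0, 0.0]], [0, [-0.15, 0.0, 0.0], [0.0, 0.0, 0.0]], [0, [-0.15, 0.0, 0.0], [0.0, 0.0, 0.0]], [0, [-0.14, 0.0, 0.0], [0.0, 0.0, 0.0]]]
```

play_rows(
  series=[
    [0,[-0.1,0.03,0],[0,0,0.67]],
    [0,[0,0,0.62],[0,0,0]],
    [0,[0,0,0.61],[0,0,0]],
    [0,[0,0,0.62],[0,0,0]],
    [0,[0,0,0.61],[0,0,0]],
    [0,[-0.15,0,0],[0,0,0]],
    [0,[-0.15,0,0],[0,0,0]],
    [0,[-0.14,0,0],[0,0,0]],
  ],
)

```text
t: 3.25
tool_pos: [0.503, -0.051, 0.1287]
tool_rot: [-1.719, 2.625, -0.003]
contact_force: [0.0, -0.1, 0.4]
opening: -0.0003
grip_force: 1.2
```

Run:
```python
from plan import *
print(*state());s=imaging.get_image("scene");cv2.imwrite("pics/s2.png",cv2.resize(s["color"][120:260,170:330],None,fx=4,fy=4))
print(*state());print(pose(0,.026))
# plan from nominal commanded pose (settled) 
b=pose(0,.026);
plan([pose(k) for k in (1,3,6,11,17,23,29,35)])
```

```text
3.25 [ 0.503  -0.051   0.1287] -113.56 [ 0.  -0.1  0.4] [-2.490e-01 -1.530e-01  1.987e+00  1.000e-03  1.304e+00 -2.980e+00]
3.3 [ 0.503  -0.0505  0.1285] -113.53 [-0.7  1.9 -0.1] [-2.480e-01 -1.520e-01  1.987e+00  2.000e-03  1.304e+00 -2.980e+00]
[ 5.02797080e-01 -5.67619698e-02  1.27000000e-01  2.46000000e+02]
[[0, [0.02, -0.04, 0.03], [-0.02, 0.02, 0.18]], [0, [-0.04, 0.02, 0.0], [0.0, 0.0, 0.24]], [0, [-0.06, 0.02, 0.0], [0.0, 0.0, 0.35]], [0, [-0.1, 0.03, 0.0], [0.0, 0.0, 0.6]], [0, [-0.11, 0.04, 0.0], [0.0, 0.0, 0.71]], [0, [-0.12, 0.04, 0.0], [0.0, 0.0, 0.72]], [0, [-0.12, 0.04, 0.0], [0.0, 0.0, 0.71]], [0, [-0.12, 0.03, 0.0], [0.0, 0.0, 0.72]]]
```

View pics/s2.png

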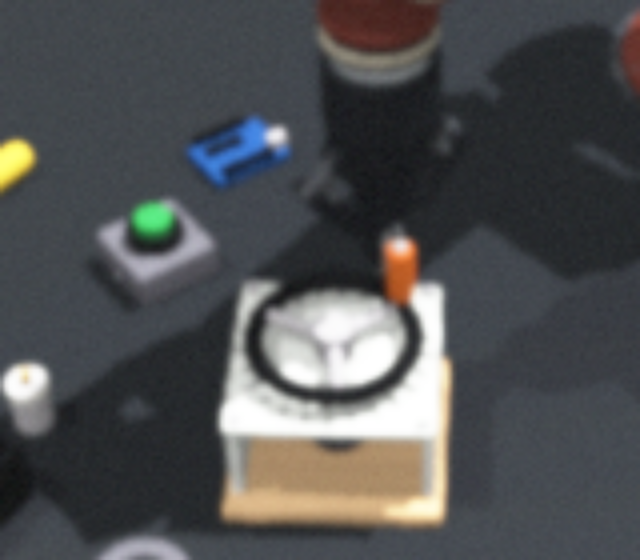

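The scene crop shows the orange handle at (400,270), unobstructed, with the dark fingers just behind it. The green button is at (153,220) in the crop. The tool is at or just touching the handle, so I'll start pushing along the arc.

```bash
cat >> plan.py <<'E'
def chain(way,init=False):
    import os
    st=None
    if not init: f=np.load("cmd.npz");st=(f["p"],f["R"])
    p,Rm=plan(way,start=st);np.savez("cmd.npz",p=p,R=Rm)
E
python3 - <<'E'
from plan import *
from meas import blob
s0=dict(color=cv2.imread("pics/scene0.png"));s=imaging.get_image("scene")
for im in(s0,s):print(blob(im,0,20,(225,165,285,225)))
print(*state())
chain([pose(k,.022) for k in (3,6,10,15,21,27,33,39,45,51,57,63,69,75,81,87)],True)
E
```

```text
(array([269.34, 187.97]), array([266, 181,   8,  16, 100], dtype=int32))
(array([269.86238532, 187.96330275]), array([266, 180,   9,  17, 109], dtype=int32))
3.35 [ 0.5027 -0.0508  0.1283] -113.51 [ 0.2 -0.1 -0.2] [-2.490e-01 -1.520e-01  1.988e+00  2.000e-03  1.304e+00 -2.981e+00]
[[0, [-0.03, -0.03, 0.03], [-0.02, 0.01, 0.42]], [0, [-0.06, 0.02, 0.0], [0.0, 0.0, 0.36]], [0, [-0.08, 0.03, 0.0], [0.0, 0.0, 0.47]], [0, [-0.09, 0.03, 0.0], [0.0, 0.0, 0.6]], [0, [-0.12, 0.04, 0.0], [0.0, 0.0, 0.71]], [0, [-0.12, 0.04, 0.0], [0.0, 0.0, 0.72]], [0, [-0.11, 0.04, 0.0], [0.0, 0.0, 0.71]], [0, [-0.12, 0.03, 0.0], [0.0, 0.0, 0.72]]]
[[0, [-0.12, 0.04, 0.0], [0.0, 0.0, 0.71]], [0, [-0.12, 0.04, 0.0], [0.0, 0.0, 0.72]], [0, [-0.11, 0.03, 0.0], [0.0, 0.0, 0.71]], [0, [-0.12, 0.03, 0.0], [0.0, 0.0, 0.71]], [0, [-0.12, 0.04, 0.0], [0.0, 0.0, 0.72]], [0, [-0.11, 0.03, 0.0], [0.0, 0.0, 0.71]], [0, [-0.12, 0.03, 0.0], [0.0, 0.0, 0.72]], [0, [-0.12, 0.04, 0.0], [0.0, 0.0, 0.71]]]
```

play_rows(
  series=[
    [0,[-0.03,-0.03,0.03],[-0.02,0.01,0.42]],
    [0,[-0.06,0.02,0.0],[0.0,0.0,0.36]],
    [0,[-0.08,0.03,0.0],[0.0,0.0,0.47]],
    [0,[-0.09,0.03,0.0],[0.0,0.0,0.6]],
    [0,[-0.12,0.04,0.0],[0.0,0.0,0.71]],
    [0,[-0.12,0.04,0.0],[0.0,0.0,0.72]],
    [0,[-0.11,0.04,0.0],[0.0,0.0,0.71]],
    [0,[-0.12,0.03,0.0],[0.0,0.0,0.72]],
  ],
)

```text
t: 4.35
tool_pos: [0.518, -0.0175, 0.1261]
tool_rot: [0.774, -3.043, -0.001]
contact_force: [-1.8, -1.5, 1.6]
opening: -0.0001
grip_force: 0.9
```

Run:
```python
from plan import *
from meas import blob
print(*state());print(pose(39))
s=imaging.get_image("scene");b=blob(s,0,20,(215,165,300,235));print(b);p=ray(s,*b[0],.137);d=p[:2]-HUB;print(p,np.degrees(np.arctan2(d[1],d[0])),np.hypot(*d))
print(*state())
```

```text
4.35 [ 0.518  -0.0175  0.1261] -151.44 [-1.8 -1.5  1.6] [-0.177 -0.113  1.956 -0.     1.301 -2.247]
[ 5.18908030e-01 -1.65504803e-02  1.27000000e-01  2.08841667e+02]
(array([272.90816327, 195.74489796]), array([269, 189,   9,  16,  98], dtype=int32))
[ 0.53447334 -0.00682564  0.137     ] 121.77160397272385 0.05607734235293214
4.4 [ 0.5185 -0.017   0.1261] -151.54 [-1.7 -0.7 -0.1] [-1.770e-01 -1.130e-01  1.955e+00  1.000e-03  1.300e+00 -2.244e+00]
```

play_rows(
  series=[
    [0,[-0.12,0.04,0.0],[0.0,0.0,0.71]],
    [0,[-0.12,0.04,0.0],[0.0,0.0,0.72]],
    [0,[-0.11,0.03,0.0],[0.0,0.0,0.71]],
    [0,[-0.12,0.03,0.0],[0.0,0.0,0.71]],
    [0,[-0.12,0.04,0.0],[0.0,0.0,0.72]],
    [0,[-0.11,0.03,0.0],[0.0,0.0,0.71]],
    [0,[-0.12,0.03,0.0],[0.0,0.0,0.72]],
    [0,[-0.12,0.04,0.0],[0.0,0.0,0.71]],
  ],
)

```text
t: 5.4
tool_pos: [0.561, 0.0031, 0.1258]
tool_rot: [-0.465, -3.104, -0.001]
contact_force: [-2.5, 0.8, 0.9]
opening: -0.0002
grip_force: 0.9
```

```bash
cat > chk.py <<'E'
from plan import *
from meas import blob
def chk(prog):
    print(*state());print(pose(prog))
    s=imaging.get_image("scene");b=blob(s,0,20,(215,165,300,235));print(b)
    if b:
        p=ray(s,*b[0],.137);d=p[:2]-HUB;print("handle",p,np.degrees(np.arctan2(d[1],d[0])),"want",TH0-prog,np.hypot(*d))
E
python3 - <<'E'
from chk import *
chk(87)
chain([pose(k) for k in range(93,184,6)])
E
```

```text
5.4 [0.561  0.0031 0.1258] 162.97 [-2.5  0.8  0.9] [-1.270e-01 -8.000e-03  1.857e+00  1.000e-03  1.296e+00 -1.401e+00]
[5.61760279e-01 3.57548075e-03 1.27000000e-01 1.63108333e+02]
(array([265.97849462, 208.72043011]), array([263, 201,   7,  16,  93], dtype=int32))
handle [0.5842819  0.00320525 0.137     ] 70.63474663261454 want 70.0 0.06116577270018944
[[0, [-0.11, 0.03, 0.0], [0.0, 0.0, 0.72]], [0, [-0.12, 0.03, 0.0], [0.0, 0.0, 0.71]], [0, [-0.12, 0.03, 0.0], [0.0, 0.0, 0.72]], [0, [-0.11, 0.03, 0.0], [0.0, 0.0, 0.71]], [0, [-0.12, 0.03, 0.0], [0.0, 0.0, 0.72]], [0, [-0.12, 0.03, 0.0], [0.0, 0.0, 0.71]], [0, [-0.11, 0.03, 0.0], [0.0, 0.0, 0.71]], [0, [-0.12, 0.02, 0.0], [0.0, 0.0, 0.72]]]
[[0, [-0.12, 0.03, 0.0], [0.0, 0.0, 0.71]], [0, [-0.11, 0.03, 0.0], [0.0, 0.0, 0.72]], [0, [-0.12, 0.02, 0.0], [0.0, 0.0, 0.71]], [0, [-0.11, 0.03, 0.0], [0.0, 0.0, 0.72]], [0, [-0.12, 0.02, 0.0], [0.0, 0.0, 0.71]], [0, [-0.11, 0.03, -0.01], [0.0, 0.0, 0.72]], [0, [-0.12, 0.02, 0.0], [0.0, 0.0, 0.71]], [0, [-0.12, 0.02, 0.0], [0.0, 0.0, 0.72]]]
```

play_rows(
  series=[
    [0,[-0.11,0.03,0.0],[0.0,0.0,0.72]],
    [0,[-0.12,0.03,0.0],[0.0,0.0,0.71]],
    [0,[-0.12,0.03,0.0],[0.0,0.0,0.72]],
    [0,[-0.11,0.03,0.0],[0.0,0.0,0.71]],
    [0,[-0.12,0.03,0.0],[0.0,0.0,0.72]],
    [0,[-0.12,0.03,0.0],[0.0,0.0,0.71]],
    [0,[-0.11,0.03,0.0],[0.0,0.0,0.71]],
    [0,[-0.12,0.02,0.0],[0.0,0.0,0.72]],
  ],
)

```text
t: 6.45
tool_pos: [0.6039, -0.0148, 0.1256]
tool_rot: [-1.633, -2.68, -0.001]
contact_force: [0.0, 1.5, 1.3]
opening: -0.0002
grip_force: 0.9
```

Run:
```python
from chk import *
chk(135)
```

```text
6.45 [ 0.6039 -0.0148  0.1256] 117.28 [0.  1.5 1.3] [-0.148  0.092  1.754  0.002  1.298 -0.625]
[ 6.04879240e-01 -1.43602831e-02  1.27000000e-01  1.17375000e+02]
(array([248.62195122, 212.98780488]), array([245, 205,   8,  15,  82], dtype=int32))
handle [ 0.61997219 -0.0263652   0.137     ] 26.686701314971206 want 22.0 0.06264545308562659
```

play_rows(
  series=[
    [0,[-0.12,0.03,0.0],[0.0,0.0,0.71]],
    [0,[-0.11,0.03,0.0],[0.0,0.0,0.72]],
    [0,[-0.12,0.02,0.0],[0.0,0.0,0.71]],
    [0,[-0.11,0.03,0.0],[0.0,0.0,0.72]],
    [0,[-0.12,0.02,0.0],[0.0,0.0,0.71]],
    [0,[-0.11,0.03,0],[0.0,0.0,0.72]],
    [0,[-0.12,0.02,0.0],[0.0,0.0,0.71]],
    [0,[-0.12,0.02,0.0],[0.0,0.0,0.72]],
  ],
)

```text
t: 7.5
tool_pos: [0.6194, -0.0583, 0.1255]
tool_rot: [-2.547, -1.836, -0.0]
contact_force: [0.6, 1.8, 1.4]
opening: 0.0001
grip_force: 0.9
```

Run:
```python
from chk import *
chk(183)
chain([pose(k) for k in range(189,280,6)])
```

```text
7.5 [ 0.6194 -0.0583  0.1255] 71.57 [0.6 1.8 1.4] [-0.214  0.132  1.71   0.002  1.301  0.107]
[ 6.20362769e-01 -5.77300963e-02  1.27000000e-01  7.16416667e+01]
(array([233.5, 209.5]), array([232, 207,   4,   6,  16], dtype=int32))
handle [ 0.62983473 -0.06639219  0.137     ] -10.239327691457447 want -26.0 0.06690019140951599
[[0, [-0.11, 0.03, 0.0], [0.0, 0.0, 0.71]], [0, [-0.12, 0.02, 0.0], [0.0, 0.0, 0.72]], [0, [-0.11, 0.02, 0.0], [0.0, 0.0, 0.71]], [0, [-0.12, 0.02, 0.0], [0.0, 0.0, 0.71]], [0, [-0.11, 0.02, 0.0], [0.0, 0.0, 0.72]], [0, [-0.12, 0.02, 0.0], [0.0, 0.0, 0.71]], [0, [-0.11, 0.02, 0.0], [0.0, 0.0, 0.72]], [0, [-0.12, 0.02, 0.0], [0.0, 0.0, 0.71]]]
[[0, [-0.11, 0.02, 0.0], [0.0, 0.0, 0.72]], [0, [-0.11, 0.01, 0.0], [0.0, 0.0, 0.71]], [0, [-0.12, 0.02, 0.0], [0.0, 0.0, 0.72]], [0, [-0.11, 0.02, 0.0], [0.0, 0.0, 0.71]], [0, [-0.12, 0.01, 0.0], [0.0, 0.0, 0.72]], [0, [-0.11, 0.02, 0.0], [0.0, 0.0, 0.71]], [0, [-0.11, 0.01, 0.0], [0.0, 0.0, 0.71]], [0, [-0.12, 0.02, 0.0], [0.0, 0.0, 0.72]]]
```

Run:
```python
from chk import *
s=imaging.get_image("scene")["color"][120:260,170:330];w=imaging.get_image("wrist")["color"]
a=np.hstack([cv2.resize(s,(400,350)),cv2.resize(w,(400,300))[:0] if 0 else cv2.copyMakeBorder(cv2.resize(w,(400,300)),0,50,0,0,0)])
cv2.imwrite("pics/s3.png",a)
```

```text
(no output)
```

View pics/s3.png

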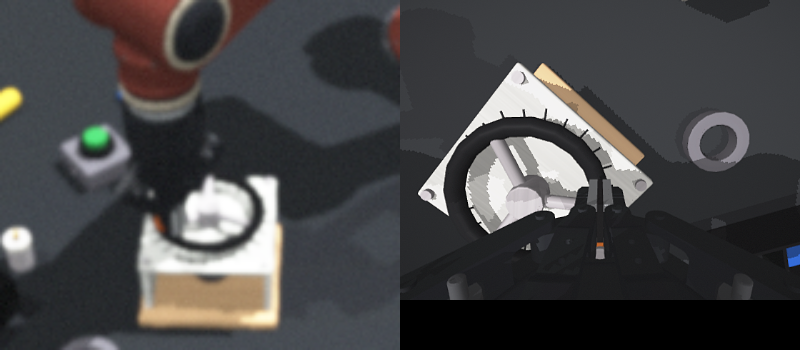

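In the scene view the handle is just in front of the fingers at (157,222). In the wrist view the spokes are clear, with the hub at (527,200) and one spoke running to the fingertip at (600,205). Contact is good, so I'll continue.

play_rows(
  series=[
    [0,[-0.11,0.03,0.0],[0.0,0.0,0.71]],
    [0,[-0.12,0.02,0.0],[0.0,0.0,0.72]],
    [0,[-0.11,0.02,0.0],[0.0,0.0,0.71]],
    [0,[-0.12,0.02,0.0],[0.0,0.0,0.71]],
    [0,[-0.11,0.02,0.0],[0.0,0.0,0.72]],
    [0,[-0.12,0.02,0.0],[0.0,0.0,0.71]],
    [0,[-0.11,0.02,0.0],[0.0,0.0,0.72]],
    [0,[-0.12,0.02,0.0],[0.0,0.0,0.71]],
  ],
)

```text
t: 8.65
tool_pos: [0.598, -0.0984, 0.1252]
tool_rot: [-3.06, -0.703, 0.001]
contact_force: [1.9, 0.5, -0.1]
opening: -0.0001
grip_force: 0.9
```

Run:
```python
from chk import *
chk(231)
```

```text
8.65 [ 0.598  -0.0984  0.1252] 25.89 [ 1.9  0.5 -0.1] [-2.860e-01  9.600e-02  1.750e+00  1.000e-03  1.297e+00  8.320e-01]
[ 0.59894893 -0.09775688  0.127      25.90833333]
None
```

play_rows(
  series=[
    [0,[-0.11,0.02,0.0],[0.0,0.0,0.72]],
    [0,[-0.11,0.01,0.0],[0.0,0.0,0.71]],
    [0,[-0.12,0.02,0.0],[0.0,0.0,0.72]],
    [0,[-0.11,0.02,0.0],[0.0,0.0,0.71]],
    [0,[-0.12,0.01,0.0],[0.0,0.0,0.72]],
    [0,[-0.11,0.02,0.0],[0.0,0.0,0.71]],
    [0,[-0.11,0.01,0.0],[0.0,0.0,0.71]],
    [0,[-0.12,0.02,0.0],[0.0,0.0,0.72]],
  ],
)

```text
t: 9.7
tool_pos: [0.5545, -0.1094, 0.1252]
tool_rot: [-3.094, 0.541, 0.002]
contact_force: [1.3, -0.1, -0.1]
opening: 0.0002
grip_force: 0.9
```

Run:
```python
from chk import *
chk(279)
chain([pose(k) for k in list(range(285,340,6))+[342,345,347,349,350,350]])
```

```text
9.7 [ 0.5545 -0.1094  0.1252] -19.84 [ 1.3 -0.1 -0.1] [-3.260e-01  1.000e-03  1.848e+00  0.000e+00  1.294e+00  1.591e+00]
[  0.55555056  -0.10860391   0.127      -19.825     ]
(array([245.        , 185.92647059]), array([242, 181,   7,  11,  68], dtype=int32))
handle [ 0.54122393 -0.09121407  0.137     ] -121.81395891586831 want -122.0 0.04320500141853951
[[0, [-0.11, 0.01, 0.0], [0.0, 0.0, 0.71]], [0, [-0.11, 0.01, 0.0], [0.0, 0.0, 0.72]], [0, [-0.12, 0.02, 0.0], [0.0, 0.0, 0.71]], [0, [-0.11, 0.01, 0.0], [0.0, 0.0, 0.72]], [0, [-0.11, 0.01, 0.0], [0.0, 0.0, 0.71]], [0, [-0.11, 0.01, 0.0], [0.0, 0.0, 0.72]], [0, [-0.12, 0.01, 0.0], [0.0, 0.0, 0.71]], [0, [-0.11, 0.01, 0.0], [0.0, 0.0, 0.72]]]
[[0, [-0.11, 0.01, 0.0], [0.0, 0.0, 0.71]], [0, [-0.11, 0.01, 0.0], [0.0, 0.0, 0.72]], [0, [-0.06, 0.01, 0.0], [0.0, 0.0, 0.35]], [0, [-0.05, 0.0, 0.0], [0.0, 0.0, 0.36]], [0, [-0.04, 0.01, 0.0], [0.0, 0.0, 0.24]], [0, [-0.04, 0.0, 0.0], [0.0, 0.0, 0.24]], [0, [-0.02, 0.0, 0.0], [0.0, 0.0, 0.12]], [0, [0.0, 0.0, 0.0], [0.0, 0.0, 0.0]]]
```

play_rows(
  series=[
    [0,[-0.11,0.01,0.0],[0.0,0.0,0.71]],
    [0,[-0.11,0.01,0.0],[0.0,0.0,0.72]],
    [0,[-0.12,0.02,0.0],[0.0,0.0,0.71]],
    [0,[-0.11,0.01,0.0],[0.0,0.0,0.72]],
    [0,[-0.11,0.01,0.0],[0.0,0.0,0.71]],
    [0,[-0.11,0.01,0.0],[0.0,0.0,0.72]],
    [0,[-0.12,0.01,0.0],[0.0,0.0,0.71]],
    [0,[-0.11,0.01,0.0],[0.0,0.0,0.72]],
  ],
)

```text
t: 10.75
tool_pos: [0.5178, -0.0848, 0.1252]
tool_rot: [2.64, -1.7, -0.003]
contact_force: [0.2, -1.9, 0.3]
opening: -0.0
grip_force: 0.9
```

Run:
```python
from chk import *
chk(327)
```

```text
10.75 [ 0.5178 -0.0848  0.1252] -65.56 [ 0.2 -1.9  0.3] [-3.040e-01 -9.600e-02  1.942e+00 -1.000e-03  1.298e+00  2.411e+00]
[  0.51893844  -0.08407908   0.127      -65.55833333]
(array([260.40517241, 182.96551724]), array([256, 175,   9,  16, 116], dtype=int32))
handle [ 0.50976988 -0.06211188  0.137     ] -172.0100138858496 want -170.0 0.05476173059125191
```

play_rows(
  series=[
    [0,[-0.11,0.01,0.0],[0.0,0.0,0.71]],
    [0,[-0.11,0.01,0.0],[0.0,0.0,0.72]],
    [0,[-0.06,0.01,0.0],[0.0,0.0,0.35]],
    [0,[-0.05,0.0,0.0],[0.0,0.0,0.36]],
    [0,[-0.04,0.01,0.0],[0.0,0.0,0.24]],
    [0,[-0.04,0.0,0.0],[0.0,0.0,0.24]],
    [0,[-0.02,0.0,0.0],[0.0,0.0,0.12]],
    [0,[0.0,0.0,0.0],[0.0,0.0,0.0]],
  ],
)

```text
t: 11.8
tool_pos: [0.5102, -0.0644, 0.1251]
tool_rot: [2.268, -2.173, -0.005]
contact_force: [0.1, -1.3, -0.3]
opening: -0.0
grip_force: 0.6
```

Run:
```python
from chk import *
chk(350)
t=imaging.get_image("top");s=imaging.get_image("scene");w=imaging.get_image("wrist")
a=np.hstack([cv2.resize(s["color"][150:240,210:300],(400,400)),cv2.copyMakeBorder(cv2.resize(w["color"],(400,300)),0,100,0,0,0)])
cv2.imwrite("pics/s4.png",a)
```

```text
11.8 [ 0.5102 -0.0644  0.1251] -87.54 [ 0.1 -1.3 -0.3] [-2.710e-01 -1.220e-01  1.966e+00  1.000e-03  1.301e+00  2.828e+00]
[ 5.11379929e-01 -6.41062851e-02  1.27000000e-01 -8.74722222e+01]
(array([267.34285714, 185.85714286]), array([263, 178,   9,  17, 105], dtype=int32))
handle [ 0.50973926 -0.03985152  0.137     ] 164.89231969034043 want -193.0 0.05620325707651601
```

View pics/s4.png

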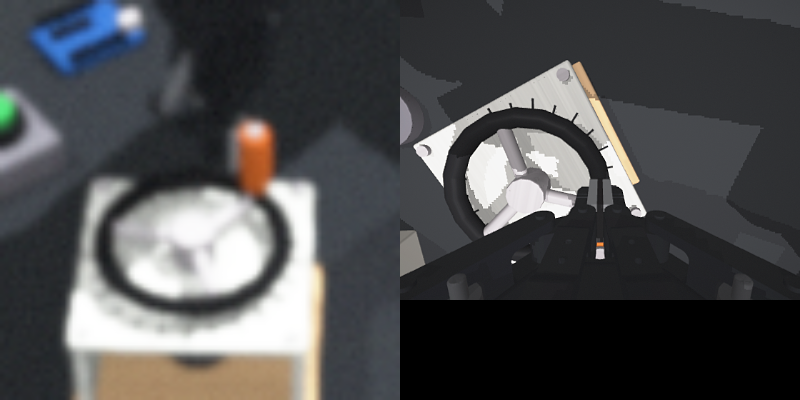

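In the scene crop the handle, at (255,155), is a little short of its start position, with the fingers behind it. The wrist view shows the fingertip on the handle's spoke at (600,190). About 10° remains.

Run:
```python
from chk import *
chain([pose(k) for k in (352,354,356,357,357)])
```

```text
[[0, [-0.03, 0.0, 0.0], [0.0, 0.0, 0.23]], [0, [-0.04, 0.01, 0.0], [0.0, 0.0, 0.24]], [0, [-0.04, 0.0, 0.01], [0.0, 0.0, 0.24]], [0, [-0.02, 0.0, 0.0], [0.0, 0.0, 0.12]], [0, [0.0, 0.0, 0.0], [0.0, 0.0, 0.0]]]
```

play_rows(
  series=[
    [0,[-0.03,0,0],[0,0,0.23]],
    [0,[-0.04,0.01,0],[0,0,0.24]],
    [0,[-0.04,0,0],[0,0,0.24]],
    [0,[-0.02,0,0],[0,0,0.12]],
    [0,[0,0,0],[0,0,0]],
  ],
)

```text
t: 12.62
tool_pos: [0.5097, -0.0578, 0.1251]
tool_rot: [2.138, -2.301, -0.005]
contact_force: [0.3, -0.8, 0.0]
opening: -0.0003
grip_force: 0.5
```

Run:
```python
from chk import *
chk(357)
```

```text
12.625 [ 0.5097 -0.0578  0.1251] -94.22 [ 0.3 -0.8  0. ] [-2.580e-01 -1.250e-01  1.969e+00  1.000e-03  1.301e+00  2.956e+00]
[ 5.10728005e-01 -5.76314397e-02  1.27000000e-01 -9.41416667e+01]
(array([269.11111111, 186.93518519]), array([265, 179,   9,  17, 108], dtype=int32))
handle [ 0.5108693  -0.03350904  0.137     ] 158.44193930715852 want -200.0 0.057126979869238134
```

play_rows(
  series=[
    [0,[0.3,0,0],[0,0,0]],
    [0,[0.6,0,0],[0,0,0]],
    [0,[0.8,0,-0.4],[0,0,0]],
    [0,[0.8,0,-0.4],[0,0,0]],
    [0,[0.8,0,-0.2],[0,0,0]],
    [0,[0.5,0,0],[0,0,0]],
    [0,[0,0,0],[0,0,0]],
    [0,[0,0,0],[0,0,0]],
  ],
)

```text
t: 13.68
tool_pos: [0.4956, -0.2473, 0.1745]
tool_rot: [2.137, -2.301, -0.006]
contact_force: [-0.1, -0.1, -0.1]
opening: 0.0001
grip_force: 0.0
```

```bash
cat > cmp.py <<'E'
from chk import *
def wc(c,box):  # saturation/orange-weighted centroid
    x0,y0,x1,y1=box;p=c[y0:y1,x0:x1].astype(float);w=np.clip(p[:,:,2]-p[:,:,0]-60,0,None)
    Y,X=np.mgrid[y0:y1,x0:x1];return np.round([(w*X).sum()/w.sum(),(w*Y).sum()/w.sum(),w.sum()],2)
def cmp():
    t=imaging.get_image("top");s=imaging.get_image("scene")
    t0=cv2.imread("pics/top0.png");s0=cv2.imread("pics/scene0.png")
    print(*state())
    print("scene",wc(s0,(256,172,282,204)),wc(s["color"],(256,172,282,204)))
    def shift(a,b,box,m=5):   # sub-pixel patch match of the start patch in the new image
        x0,y0,x1,y1=box;up=8
        A=cv2.resize(a[y0:y1,x0:x1],None,fx=up,fy=up,interpolation=cv2.INTER_CUBIC)
        B=cv2.resize(b[y0-m:y1+m,x0-m:x1+m],None,fx=up,fy=up,interpolation=cv2.INTER_CUBIC)
        r=cv2.matchTemplate(B,A,cv2.TM_CCOEFF_NORMED);_,v,_,l=cv2.minMaxLoc(r);return l[0]/up-m,l[1]/up-m,v
    print("scene handle",shift(s0,s["color"],(262,177,277,199)),"stand",shift(s0,s["color"],(222,215,286,252)))
    print("top handle",shift(t0,t["color"],(283,218,294,230)),"stand",shift(t0,t["color"],(262,180,325,242)))
    return t,s
E
python3 - <<'E'
from cmp import *
t,s=cmp()
a=np.hstack([cv2.resize(x,(400,400),interpolation=cv2.INTER_CUBIC) for x in(cv2.imread("pics/top0.png")[180:240,264:324],t["color"][180:240,264:324])])
cv2.imwrite("pics/c5.png",a)
E
```

```text
13.775 [ 0.4958 -0.2467  0.1746] -94.16 [ 0.6 -0.3 -0.3] [-0.596 -0.073  1.834 -0.     1.384  2.618]
scene [ 269.7   187.45 6905.  ] [ 268.8   186.34 7182.  ]
scene handle (-0.875, -0.625, 0.9652392864227295) stand (0.0, 0.0, 0.9980984926223755)
top handle (1.125, 0.5, 0.9506280422210693) stand (0.0, 0.0, 0.9949641823768616)
```

View pics/c5.png

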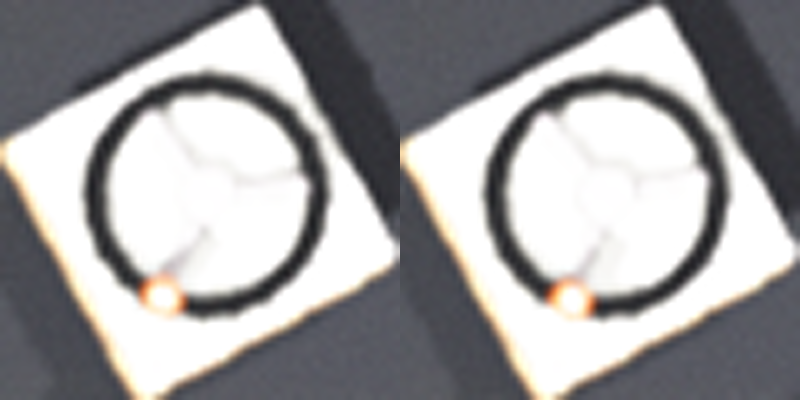

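The left half is the start and the right half is now. The handle is at about (162,296) against (572-400=172, 298), so roughly 4° remain, and the scene view agrees. I'll go back and push by that much.

Run:
```python
from plan import *
o=ctrl.get_obs();p=o["tool_pos"];Y=-94.16;print(p)
A=np.array([*p,Y]);B=np.array([.507,-.095,.1251,Y]);C=np.array([.5097,-.0595,.1251,Y]);D=np.array([.5111,-.0543,.1251,Y])
chain(line(A,B,5)+line(B,C,3),True);chain(line(C,D,5))
```

```text
[ 0.49579115 -0.24672156  0.17458472]
[[0, [-0.61, 0.0, 0.2], [0.02, 0.01, 0.0]], [0, [-0.61, 0.0, 0.2], [0.0, 0.0, 0.0]], [0, [-0.61, 0.0, 0.2], [0.0, 0.0, 0.0]], [0, [-0.6, 0.0, 0.19], [0.0, 0.0, 0.0]], [0, [-0.61, 0.0, 0.2], [0.0, 0.0, 0.0]], [0, [-0.24, -0.01, 0.0], [0.0, 0.0, 0.0]], [0, [-0.24, 0.0, 0.0], [0.0, 0.0, 0.0]], [0, [-0.23, 0.0, 0.0], [0.0, 0.0, 0.0]]]
[[0, [-0.03, 0.0, 0.0], [0.0, 0.0, 0.0]], [0, [-0.02, 0.0, 0.0], [0.0, 0.0, 0.0]], [0, [-0.02, -0.01, 0.0], [0.0, 0.0, 0.0]], [0, [-0.02, 0.0, 0.0], [0.0, 0.0, 0.0]], [0, [-0.02, -0.01, 0.0], [0.0, 0.0, 0.0]]]
```

play_rows(
  series=[
    [0,[-0.61,0,0.2],[0,0,0]],
    [0,[-0.61,0,0.2],[0,0,0]],
    [0,[-0.61,0,0.2],[0,0,0]],
    [0,[-0.6,0,0.19],[0,0,0]],
    [0,[-0.61,0,0.2],[0,0,0]],
    [0,[-0.24,-0.01,0],[0,0,0]],
    [0,[-0.24,0,0],[0,0,0]],
    [0,[-0.23,0,0],[0,0,0]],
  ],
)

```text
t: 14.78
tool_pos: [0.5105, -0.0604, 0.1263]
tool_rot: [2.137, -2.302, -0.003]
contact_force: [0.4, 0.4, 0.8]
opening: -0.0001
grip_force: 0.0
```

play_rows(
  series=[
    [0,[0,0,0],[0,0,0]],
    [0,[0,0,0],[0,0,0]],
  ],
)

```text
t: 15.02
tool_pos: [0.5102, -0.061, 0.1259]
tool_rot: [2.137, -2.301, -0.003]
contact_force: [-0.0, -0.2, -0.0]
opening: -0.0003
grip_force: 0.0
```

Run:
```python
from cmp import *
cmp()
```

```text
15.125 [ 0.5101 -0.0611  0.1257] -94.26 [ 1.  -0.1 -0.2] [-0.264 -0.124  1.966  0.     1.302  2.952]
scene [ 269.7   187.45 6905.  ] [ 269.    186.48 6382.  ]
scene handle (-0.875, -0.625, 0.9557507634162903) stand (0.0, 0.0, 0.997377872467041)
top handle (-4.5, -5.0, 0.2778082489967346) stand (-0.125, -0.125, 0.6555838584899902)
```

play_rows(
  series=[
    [0,[-0.04,0,0],[0,0,0]],
    [0,[-0.03,0,0],[0,0,0]],
    [0,[-0.02,0,0],[0,0,0]],
    [0,[-0.02,0,0],[0,0,0]],
    [0,[-0.02,0,0],[0,0,0]],
    [0,[0,0,0],[0,0,0]],
    [0,[0,0,0],[0,0,0]],
  ],
)

```text
t: 16.0
tool_pos: [0.5105, -0.054, 0.1257]
tool_rot: [2.138, -2.301, -0.004]
contact_force: [-0.4, -2.2, 0.1]
opening: 0.0004
grip_force: 0.7
```

Run:
```python
from cmp import *
cmp()
```

```text
16.1 [ 0.5105 -0.054   0.1257] -94.21 [-0.2 -1.4 -0.4] [-2.510e-01 -1.250e-01  1.967e+00  1.000e-03  1.302e+00  2.964e+00]
scene [ 269.7   187.45 6905.  ] [ 269.84  187.29 5964.  ]
scene handle (-0.125, -0.125, 0.9706180095672607) stand (0.125, 0.0, 0.9959827661514282)
top handle (0.75, -0.875, 0.1781672090291977) stand (-0.125, 0.0, 0.6532253623008728)
```

play_rows(
  series=[
    [0,[0.3,0,0],[0,0,0]],
    [0,[0.6,0,0],[0,0,0]],
    [0,[0.8,0,-0.4],[0,0,0]],
    [0,[0.8,0,-0.4],[0,0,0]],
    [0,[0.8,0,-0.2],[0,0,0]],
    [0,[0.5,0,0],[0,0,0]],
    [0,[0,0,0],[0,0,0]],
    [0,[0,0,0],[0,0,0]],
  ],
)

```text
t: 17.1
tool_pos: [0.4964, -0.2433, 0.1751]
tool_rot: [2.137, -2.301, -0.006]
contact_force: [-0.6, 0.2, -0.0]
opening: 0.0002
grip_force: 0.0
```

Run:
```python
from cmp import *
cmp();cmp()
```

```text
17.2 [ 0.4966 -0.2427  0.1751] -94.16 [-1.1  0.1  0.1] [-0.589 -0.076  1.836 -0.     1.385  2.625]
scene [ 269.7   187.45 6905.  ] [ 269.53  187.09 6832.  ]
scene handle (-0.125, 0.0, 0.9753310680389404) stand (0.0, 0.0, 0.9989169836044312)
top handle (0.125, 0.0, 0.9935958981513977) stand (0.0, 0.0, 0.999483585357666)
17.3 [ 0.4967 -0.2427  0.1752] -94.15 [0.5 0.1 0.2] [-0.589 -0.076  1.835 -0.     1.385  2.625]
scene [ 269.7   187.45 6905.  ] [ 269.54  187.11 6838.  ]
scene handle (-0.125, 0.0, 0.9757697582244873) stand (0.0, 0.0, 0.998920738697052)
top handle (0.125, 0.125, 0.9937032461166382) stand (0.0, 0.0, 0.9994839429855347)
```

Run:
```python
from plan import *
from meas import blob
o=ctrl.get_obs();im=imaging.get_image("wrist")
f=dict(H=np.array(im["hand_eye"]),p=np.array(o["tool_pos"]),r=o["tool_rot"],k=[im[k] for k in("fx","fy","cx","cy")])
b=blob(im,45,85,(0,0,560,420));print(b)
g=wray(f,*b[0],.052);print(g)
T=np.array([.4825,-.2765]);Y=-94.15;p=np.array(o["tool_pos"])
for t in(T,g[:2]):
    print((down(np.radians(Y)).T@(np.array([*t,.07])-p)/.05).round(3))
```

```text
(array([294.20456708, 159.12369172]), array([ 277,  141,   36,   37, 1051], dtype=int32))
[ 0.48214176 -0.27973756  0.052     ]
[0.694 0.235 2.105]
[0.759 0.237 2.105]
```

play_rows(
  series=[
    [0,[0.37,0.12,0],[0,0,0]],
    [0,[0.36,0.12,0.3],[0,0,0]],
    [0,[0,0,0.6],[0,0,0]],
    [0,[0,0,0.6],[0,0,0]],
    [0,[0,0,0.5],[0,0,0]],
    [0,[0,0,0.2],[0,0,0]],
    [0,[0,0,0],[0,0,0]],
    [0,[0,0,0],[0,0,0]],
  ],
)

```text
t: 18.35
tool_pos: [0.4823, -0.2798, 0.0666]
tool_rot: [2.137, -2.301, -0.001]
contact_force: [1.0, 0.2, 1.3]
opening: 0.0001
grip_force: 0.0
```

play_rows(
  series=[
    [0,[0,0,0.1],[0,0,0]],
    [0,[0,0,0.05],[0,0,0]],
    [0,[0,0,0.05],[0,0,0]],
    [0,[0,0,0],[0,0,0]],
  ],
)

```text
t: 18.85
tool_pos: [0.4816, -0.2788, 0.0552]
tool_rot: [2.138, -2.301, -0.005]
contact_force: [0.9, -0.1, -0.3]
opening: -0.0003
grip_force: 0.0
```

play_rows(
  series=[
    [0,[0,0,0.05],[0,0,0]],
    [0,[0,0,0.04],[0,0,0]],
    [0,[0,0,0.04],[0,0,0]],
    [0,[0,0,0.04],[0,0,0]],
    [0,[0,0,0],[0,0,0]],
    [0,[0,0,0],[0,0,0]],
  ],
)

```text
t: 19.6
tool_pos: [0.4819, -0.279, 0.0473]
tool_rot: [2.138, -2.301, -0.004]
contact_force: [-0.2, 0.5, 4.4]
opening: 0.0001
grip_force: 2.0
```

play_rows(
  series=[
    [0,[0,0,0.03],[0,0,0]],
    [0,[0,0,0.03],[0,0,0]],
    [0,[0,0,0],[0,0,0]],
    [0,[0,0,0],[0,0,0]],
  ],
)

```text
t: 20.1
tool_pos: [0.482, -0.2791, 0.0459]
tool_rot: [2.138, -2.301, -0.005]
contact_force: [-6.0, 4.2, 15.3]
opening: -0.0
grip_force: 7.2
```

The button has bottomed out: z is 0.0459 and the force rose to 15 N. Next I release it and check the result.

play_rows(
  series=[
    [0,[0,0,-0.2],[0,0,0]],
    [0,[0,0,-0.5],[0,0,0]],
    [0,[0,0,-0.8],[0,0,0]],
    [0,[0,0,-0.8],[0,0,0]],
    [0,[0,0,-0.5],[0,0,0]],
    [0,[0.4,0,-0.2],[0,0,0]],
    [0,[0,0,0],[0,0,0]],
    [0,[0,0,0],[0,0,0]],
  ],
)

```text
t: 21.1
tool_pos: [0.4798, -0.2989, 0.1919]
tool_rot: [2.136, -2.302, -0.009]
contact_force: [1.3, 0.2, -0.3]
opening: 0.0001
grip_force: 0.0
```

Run:
```python
from cmp import *
t,s=cmp();cv2.imwrite("pics/fin.png",s["color"])
```

```text
21.2 [ 0.4799 -0.2985  0.192 ] -94.23 [ 0.4 -0.1  0.3] [-6.880e-01 -5.800e-02  1.790e+00 -1.000e-03  1.416e+00  2.528e+00]
scene [ 269.7   187.45 6905.  ] [ 269.49  187.08 6902.  ]
scene handle (-0.125, -0.125, 0.9776903390884399) stand (0.0, 0.0, 0.9989701509475708)
top handle (0.125, 0.125, 0.9937427043914795) stand (0.0, 0.0, 0.9995142221450806)
```

View pics/fin.png

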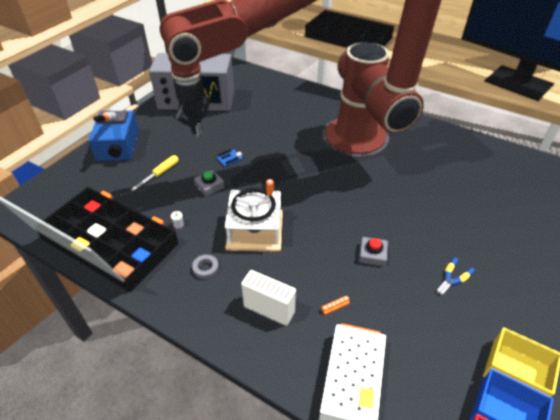

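The final view shows the handle back at (269,187), the green button released at (208,176), and everything else where it was. The arm is clear of the bench.

```bash
python3 -c "
from station import ctrl;print(ctrl.finish_job())"
```

```text
the job is handed in; nothing more can be done
None
```

I pushed the wheel one full turn clockwise; by the cameras the handle stopped within about 1° of where it started. I then pressed the green button right down and let it go, touched nothing else on the bench, and handed the job in at about 21 s of the 64 s allowed.

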